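# Swap compressor parts back into their own pans

### The job

The three compressor parts have ended up in each other's parts pans. Put each part into the pan that has its own outline - the piston in the round pan, the connecting rod in the long pan, the cylinder head in the square pan - standing or lying as it does now, in the middle of its pan, with the rod along the long pan and the head square to the square pan. The rubber mat is free for setting a part aside; put everything down gently without dropping it, and leave the spray can, the wrench and the cup alone.

Things in the scene. Friction and masses are not known exactly. Their poses are not given: they have to be found in the camera images.
- piston: Aluminium piston standing upright, a plain cylinder 50 mm in diameter and 55 mm tall with dark ring grooves near its top and a dark pin bore; about 0.25 kg. Origin: centre of its underside; z up. Grip across the diameter, at any yaw, around 30 mm above its underside. It stands in the wrong pan at the start.
- rod: Aluminium connecting rod lying flat, 120 mm long, 24 mm tall, 0.25 kg: big ring end (44 mm across, centred at x = -38 mm, 56 mm wide over its bolts), small ring end (30 mm, x = +45 mm), straight shank 16 mm wide between. Origin: underside, mid length; x towards the small end, z up. Grip across the shank (along y) 7 mm from the origin towards the small end (40 mm is free).
- head: Square aluminium cylinder head with upright cooling fins, 56 x 56 mm, 36 mm tall over the fins, a central boss with a brass plug up to 46 mm; about 0.28 kg. Origin: centre of its underside; x along the fins, y across them, z up. Grip it over two facing flat sides (56 mm), with the fingertips 8 to 20 mm above its underside. It stands in the wrong pan at the start.
- round_pan: Round shallow grey steel pan, fixed: 140 mm outer diameter, floor 3 mm above the bench, rim 3 mm thick and 8 mm tall in all. Origin: centre of its underside (on the bench). The piston's place.
- square_pan: Square shallow grey steel pan, fixed: 130 x 130 mm outside, floor 3 mm above the bench, rim 3 mm thick and 8 mm tall in all. Origin: centre of its underside; x and y along its sides. The cylinder head's place (any of the four ways round).
- long_pan: Long shallow grey steel pan, fixed: 170 mm (along its x) by 90 mm (along its y) outside, floor 3 mm above the bench, rim 3 mm thick and 8 mm tall in all. Origin: centre of its underside. The connecting rod's place, lengthwise, either way round.
- mat: Free spot: flat black rubber mat without a rim, 120 x 120 mm, 3 mm thick, fixed to the bench, empty at the start. Origin: centre of its underside; x and y along its sides.
- spray_can: Bystander: black spray can with orange cap, 46 mm in diameter, 130 mm tall, standing on the bench. Origin: centre of its underside. Not to be moved.
- wrench: Bystander: steel wrench about 170 mm long lying flat on the bench. Origin: underside, near its middle; x along it. Not to be moved.
- bolt_cup: Bystander: open steel cup, 64 mm across the rim, 50 mm tall, standing on the bench. Origin: centre of its underside. Not to be moved.
Not all that is in view belongs to the job. What is shaped like the piston but purple or turquoise is not meant.

How it is judged:
At the end, for the whole second after the job is handed in: Piston in the round, rod in the long, head in the square pan: each within 15 mm of the pan's centre, on its floor (underside at most 7 mm above the bench), upright within 0.12 rad, at rest; rod along the pan (either way) and head square to it within 0.2 rad (horizontal distance between piston and round_pan below 0.015 m and z of piston in the frame of round_pan below 0.007 m and angle between each of piston, rod, head's own z axis and vertical below 0.12 rad and linear speed of each of piston, rod, head below 0.02 m/s and angular speed of each of piston, rod, head below 0.2 rad/s and horizontal distance between rod and long_pan below 0.015 m and z of rod in the frame of long_pan below 0.007 m and horizontal distance between head and square_pan below 0.015 m and z of head in the frame of square_pan below 0.007 m and angle between the x axis of rod and the x axis of long_pan, either way round below 0.2 rad and (angle between the x axis of head and the x axis of square_pan, either way round below 0.2 rad or angle between the x axis of head and the y axis of square_pan, either way round below 0.2 rad)); the robot touches nothing.
It fails at once if a part is let fall (not held, over 14 mm above the bench, faster than 0.3 m/s) ((contact force between piston and the fingers below 0.2 N and height (world z) of piston above 0.014 m and linear speed of piston above 0.3 m/s) or (contact force between rod and the fingers below 0.2 N and height (world z) of rod above 0.014 m and linear speed of rod above 0.3 m/s) or (contact force between head and the fingers below 0.2 N and height (world z) of head above 0.014 m and linear speed of head above 0.3 m/s)).
It fails at once if a bystander (spray can, wrench or cup) is shifted by more than 30 mm or tipped (distance of any of spray_can, wrench, bolt_cup from where it was at the start of the episode above 0.03 m or angle between any of spray_can, bolt_cup's own z axis and vertical above 0.5 rad).
It fails at once if a part is dropped or banged onto a pan or the mat (contact force above 80 N) (contact force between any of piston, rod, head and round_pan above 80 N or contact force between any of piston, rod, head and square_pan above 80 N or contact force between any of piston, rod, head and long_pan above 80 N or contact force between any of piston, rod, head and mat above 80 N).
It also fails if it takes over 122 s, if anything falls off the work surface, if the arm or the gripper's body presses on something with over 40 N, if the wrist force passes 120 N, or if a joint passes its speed limit or range.

### The arm

A 7-joint arm with a two-finger parallel gripper is mounted at the origin on the work surface. World frame = base frame: x ahead of the robot, y to its left, z up, the work surface at z = 0. Lengths are in m, angles in rad, forces in N, time in s.
With the tool pointing down it reaches from about 0.35 to 0.775 m from the base axis. Payload 3.1 kg.
Tool frame: the origin (TCP) lies on the front face of the gripper's body, between the roots of the fingers; the fingertips stand 73 mm ahead of it and the grasp point (between the pads) lies 54 mm ahead of it; z points along the fingers, y is the line along which they close (so a half turn about z gives the same grasp; the last joint's range is limited). The gripper opens to 85 mm and grips with 20 to 120 N. Pads are 22 mm wide; open, the fingers measure 114 mm over their backs; the gripper's body (76 mm by 85 mm) begins 54 mm behind the grasp point. The pads swing forward as they close: fully open they stand 13 mm farther back than shut.
Start: joints at [1.059, 0.311, 0.014, 1.512, -0.004, 1.319, -0.027], TCP at [0.249, -0.49, 0.304] pointing down, gripper open.
Joint ranges: [-2.7, 2.7], [-0.3, 1.91], [-1.27, 1.3], [0.12, 2.57], [-1.44, 4.58], [0.2, 2.03], [-3.05, 3.05]. Speed limits (rad/s): [2.79, 2.79, 3.14, 3.14, 3.14, 3.14, 3.14].

### API

Orientations are given as a unit quaternion [x, y, z, w].
In Python, from station import arm gives the robot as it stands.
- The arm moves only by the tool servo_tool, never from a script. Its argument "series" is a list that holds one entry, the list of rows, each a list of 7 numbers: the opening, from 0 (shut) to 1 (fully open), then the shift along the tool's x, y, z in mm, then the turn, a rotation vector about the tool's x, y, z in rad. A call has 1 to 8 rows; each row shifts and turns the commanded pose from where the row before left it, along the tool's axes as they then stand; what a row does not reach is not made up. A row lasts 1/12 s, in which the tool goes at most 41.7 mm and 7.16 degrees, less where a joint would pass 70% of its speed; a pose out of reach is approached as far as the arm can. A call is refused whole if a number of a shift passes 41.7 or a number of a turn 0.125, either way. A call with a gripper value outside its range is refused whole. The fingers move at their own pace and stop on an object; the grip force is fixed at half the most. Time passes only in rows, so rows that do not move let the fingers close. It gives the time, the measured TCP pose, the force, the opening and the grip force at its end, in the units of the state.
- arm.sense(): the state, without advancing time (a new reading comes with each control period).
- arm.grab_frame(name): name is "scene" or "top"; returns the picture (420x560x3 uint8, red, green, blue); there is no depth.
- arm.camera_info(name): a dict with "vertical_fov" (degrees; the focal length in pixels is half the picture's height over the tangent of half this angle, whatever the lens; pixels are square), "cx", "cy" (the principal point, pixels), "k1" (the pictures are not rectified: a ray, as slopes to the right and down, at radius r is drawn at 1 + k1 r^2 times it, then the intrinsics apply), "rvec" (rotation vector, rad) and "tvec" (3), from world to camera coordinates, as OpenCV has them. Camera axes: x right, y down, z forward; pixel columns grow to the right and rows downward; lengths in m; the calibration is good to about 2 mm. A picture is of the moment at which its call begins. camera_info takes no time and is no camera call.
- arm.finish_job(): hands the job in; it is judged then, once.
Trained networks look in the newest picture that a camera, given by its name, has taken for a name from the list of things; names that differ only in an ending like _2 or _b are one class to them, and where a whole thing is asked for, a point or a joint stands for the part that bears it (a point fixed in the world has none). Each returns a list of dicts, best first, with "p" (0 to 1); they miss things now and then, are a little off and sometimes report something else, mostly with a low value. They report only what shows in the picture. A call takes as long as a camera call. They do not tell look-alikes from the thing itself.
- arm.outline_of(name, camera): "region" (420x560 bool, what is visible of it).
- arm.tip_of(name, camera): "location" ([x, y, z] in m, in world coordinates, good to about 4 mm: a listed point, or the origin of a listed thing).
The state is a dict: "time": time; "q": joint angles; "qvel": joint speeds; "joint_torque": joint torques, N m; "tcp_pos": TCP position; "tcp_rot": TCP orientation; "ft_force": force on the tool from outside, world axes, zero at the start; "wrist_torque": the same for the moment, N m; "opening": finger opening in m; "gripper_force": force on a finger pad.
Only numpy, scipy, OpenCV 4.12 (cv2) and the standard library are available. Lean on these libraries where they do the work, as an engineer would, in place of code of your own. Each camera call takes 0.05 s, during which the arm holds its last target. There are 200 camera calls.

## Working session

There is one attempt and no reset: what is moved stays moved. The work goes in short steps, Python scripts to look and compute and a tool call to move; the robot and the scene stay as the last step left them, time stands still between calls to the robot, and variables do not carry over. Pictures are saved under pics/ and viewed, at most 14 in all, crops included, and the job is handed in when it is done.

Besides the shell and the picture viewer there is one more tool, called after "Emit:" in YAML: its name, and indented under it one key for each argument. servo_tool: Moves the arm, as the interface text tells. Its arguments: {"type":"object","properties":{"series":{"type":"array","items":{"type":"array","items":{"type":"array","items":{"type":"number"}}}}},"required":["series"]}

```bash
mkdir -p pics; ls; cat > h.py <<'E'
import numpy as np, cv2
from station import arm
from scipy.spatial.transform import Rotation as R
def cam(n):
    c=arm.camera_info(n); f=210/np.tan(np.radians(c["vertical_fov"])/2)
    Rm=R.from_rotvec(c["rvec"]).as_matrix(); return c,f,Rm,np.array(c["tvec"])
def pix(n,P):
    c,f,Rm,t=cam(n); p=np.atleast_2d(P)@Rm.T+t; s=p[:,:2]/p[:,2:]
    s=s*(1+c["k1"]*(s**2).sum(1,keepdims=True)); return s*f+[c["cx"],c["cy"]]
def ray(n,uv,z):
    c,f,Rm,t=cam(n); d=(np.atleast_2d(uv)-[c["cx"],c["cy"]])/f; s=d.copy()
    for _ in range(20): s=d/(1+c["k1"]*(s**2).sum(1,keepdims=True))
    w=np.c_[s,np.ones(len(s))]@Rm; o=-Rm.T@t
    return (o+w*((z-o[2])/w[:,2:]))[:,:2]
def save(n,name):
    im=arm.grab_frame(n); cv2.imwrite(f"pics/{name}.png",im[:,:,::-1]); return im
E
python3 - <<'E'
from h import *
for n in("scene","top"):
    save(n,n+"0"); c,f,Rm,t=cam(n); print(n,f,c["k1"],-Rm.T@t)
    for k in "piston rod head round_pan square_pan long_pan mat spray_can wrench bolt_cup".split():
        for d in arm.tip_of(k,n)[:3]: print(k,round(d["p"],2),np.round(d["location"],3),pix(n,d["location"])[0].round())
E
```

```text
pics
scene 419.5821267197296 -0.11774488606280091 [ 1.3060977  -0.44739586  0.83608107]
piston 0.89 [ 0.639  0.378 -0.004] [390. 198.]
piston 0.63 [0.496 0.358 0.002] [355. 176.]
piston 0.58 [0.364 0.382 0.002] [336. 156.]
rod 0.74 [ 0.449 -0.331  0.002] [152. 253.]
head 0.55 [0.495 0.096 0.001] [290. 205.]
round_pan 0.67 [ 0.452 -0.33   0.004] [152. 253.]
square_pan 0.74 [ 0.494  0.366 -0.002] [357. 176.]
long_pan 0.68 [ 0.472  0.11  -0.   ] [290. 200.]
mat 0.78 [ 0.538 -0.106  0.001] [239. 239.]
mat 0.22 [0.496 0.368 0.   ] [357. 175.]
spray_can 0.8 [ 0.668  0.229 -0.   ] [360. 221.]
wrench 0.64 [ 0.71  -0.024  0.004] [298. 265.]
bolt_cup 0.82 [ 0.634 -0.278 -0.001] [197. 290.]
top 402.8783522441197 -0.0015055245026731477 [0.39289286 0.06216209 1.02892914]
piston 0.97 [ 0.494  0.358 -0.001] [174. 222.]
piston 0.9 [ 0.639  0.38  -0.002] [169. 167.]
piston 0.83 [0.362 0.376 0.003] [162. 273.]
rod 0.94 [ 0.451 -0.33   0.001] [442. 246.]
rod 0.63 [ 0.71  -0.019  0.003] [321. 144.]
head 0.72 [0.496 0.101 0.003] [273. 224.]
head 0.4 [0.667 0.226 0.001] [228. 158.]
round_pan 0.95 [ 0.449 -0.334 -0.003] [443. 247.]
round_pan 0.7 [ 0.497  0.358 -0.001] [173. 221.]
square_pan 0.69 [0.496 0.368 0.002] [169. 221.]
square_pan 0.31 [ 0.452 -0.334 -0.001] [444. 246.]
long_pan 0.83 [0.473 0.112 0.003] [268. 233.]
long_pan 0.66 [ 0.451 -0.333 -0.003] [443. 246.]
mat 0.65 [ 0.541 -0.103  0.002] [353. 209.]
spray_can 0.81 [ 0.666  0.228 -0.   ] [227. 158.]
spray_can 0.29 [ 0.709 -0.022  0.002] [323. 144.]
wrench 0.88 [ 0.708 -0.021  0.004] [322. 145.]
bolt_cup 0.73 [ 0.636 -0.277 -0.001] [420. 174.]
```

View pics/top0.png

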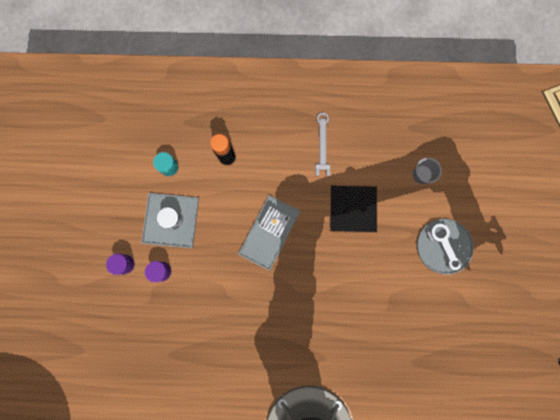

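View pics/scene0.png

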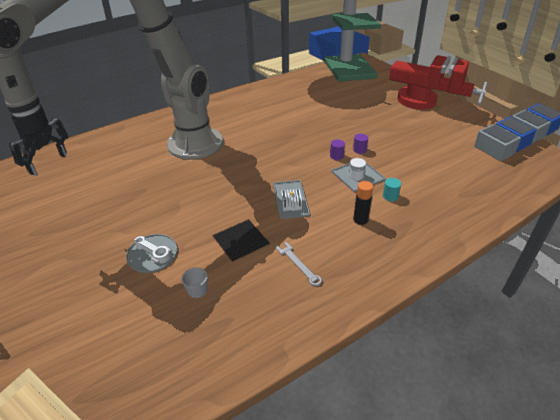

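Candidates for the piston: silver at top (168,218) in the square pan; turquoise at (165,163); purple at (119,264) and (157,271). The silver one matches the description. The rod is at (446,247) in the round pan, not the wrench at (322,145). The head is at (273,222) in the long pan. I'll fit model silhouettes to the outlines.

```bash
cat > fit.py <<'E'
from h import *
from scipy.optimize import minimize
a=np.linspace(0,2*np.pi,48,endpoint=False)
def cyl(r,z0,z1,cx=0): return np.vstack([np.c_[cx+r*np.cos(a),r*np.sin(a),0*a+z] for z in(z0,z1)])
def box(x0,x1,y,z0,z1): return np.array([[x,s*y,z] for x in(x0,x1) for s in(-1,1) for z in(z0,z1)])
M=dict(piston=[cyl(.025,.003,.058)],
 rod=[cyl(.022,.003,.027,-.038),cyl(.015,.003,.027,.045),box(-.03,.04,.008,.003,.027),box(-.046,-.030,.028,.006,.024)],
 head=[box(-.028,.028,.028,.003,.039),cyl(.009,.003,.049)],
 round_pan=[cyl(.07,0,.008)],square_pan=[box(-.065,.065,.065,0,.008)],long_pan=[box(-.085,.085,.045,0,.008)],
 mat=[box(-.06,.06,.06,0,.003)])
def render(m,cam_,x,dz=0,k=3):
    im=np.zeros((420*k,560*k),np.uint8); c,s=np.cos(x[2]),np.sin(x[2])
    for P in m:
        Q=np.c_[x[0]+c*P[:,0]-s*P[:,1],x[1]+s*P[:,0]+c*P[:,1],P[:,2]+dz]
        cv2.fillConvexPoly(im,cv2.convexHull(np.round((pix(cam_,Q)*k+(k-1)/2)*16).astype(np.int32)),1,shift=4)
    return im
def fit(name,near,cams=("top",),yaws=(0,),hull=False,dz=0):
    ms=[]
    for n in cams:
        best=None
        for d in arm.outline_of(name,n):
            g=np.asarray(d["region"],np.uint8)
            v,u=np.nonzero(g); e=np.hypot(*(ray(n,[[u.mean(),v.mean()]],.01)[0]-near))
            if best is None or e<best[0]: best=(e,g)
        if best is None or best[0]>.05: continue
        g=cv2.resize(best[1]*255,None,fx=3,fy=3,interpolation=cv2.INTER_LINEAR)>127
        if hull:
            cs=max(cv2.findContours(g.astype(np.uint8),0,1)[0],key=cv2.contourArea)
            h=np.zeros(g.shape,np.uint8); cv2.fillPoly(h,[cv2.convexHull(cs)],1); g=h>0
        ms.append((n,g))
    def cost(x):
        return sum(1-(r&g).sum()/(r|g).sum() for n,g in ms for r in [render(M[name],n,x,dz)>0])
    b=min((minimize(cost,[*near,y],method="Nelder-Mead",options=dict(initial_simplex=np.array([[0,0,0],[.012,0,0],[0,.012,0],[0,0,.25]])+[*near,y],xatol=2e-4,fatol=1e-4,maxiter=120)) for y in yaws),key=lambda r:r.fun)
    return b.x,b.fun/max(len(ms),1),len(ms)
E
cat > run1.py <<'E'
from fit import *
for n in("scene","top"): arm.grab_frame(n)
Y=np.arange(0,np.pi,np.pi/6)
for k,p,y in [("piston",(.495,.358),[0]),("rod",(.45,-.33),np.arange(0,6.2,np.pi/4)),("head",(.495,.1),[0,.4,.8,1.2]),("round_pan",(.45,-.333),[0]),("square_pan",(.495,.367),[-.4,0,.4]),("long_pan",(.473,.111),Y),("mat",(.54,-.104),[0])]:
    for cs in (("top",),("scene",)):
        if cs[0]=="scene" and "pan" in k and k!="round_pan": pass
        r=fit(k,p,cs,y,hull="pan" in k); print(k,cs,r[0].round(4),round(r[1],3),r[2])
im=cv2.imread("pics/top0.png"); t=[cv2.resize(im[a:a+100,b:b+130],(390,300),interpolation=2) for a,b in((150,100),(180,215),(200,385))]
t.append(cv2.resize(cv2.imread("pics/scene0.png")[130:230,300:430],(390,300),interpolation=2))
cv2.imwrite("pics/crop.png",np.vstack([np.hstack(t[:2]),np.hstack(t[2:])]))
E
python3 run1.py
```

```text
piston ('top',) [0.4987 0.3581 0.0045] 0.106 1
piston ('scene',) [0.4996 0.3598 0.07  ] 0.059 1Traceback (most recent call last):
  File "run1.py", line 7, in <module>
    r=fit(k,p,cs,y,hull="pan" in k); print(k,cs,r[0].round(4),round(r[1],3),r[2])
  File "fit.py", line 33, in fit
    b=min((minimize(cost,[*near,y],method="Nelder-Mead",options=dict(initial_simplex=np.array([[0,0,0],[.012,0,0],[0,.012,0],[0,0,.25]])+[*near,y],xatol=2e-4,fatol=1e-4,maxiter=120)) for y in yaws),key=lambda r:r.fun)
  File "fit.py", line 33, in <genexpr>
    b=min((minimize(cost,[*near,y],method="Nelder-Mead",options=dict(initial_simplex=np.array([[0,0,0],[.012,0,0],[0,.012,0],[0,0,.25]])+[*near,y],xatol=2e-4,fatol=1e-4,maxiter=120)) for y in yaws),key=lambda r:r.fun)
           ~~~~~~~~^^^^^^^^^^^^^^^^^^^^^^^^^^^^^^^^^^^^^^^^^^^^^^^^^^^^^^^^^^^^^^^^^^^^^^^^^^^^^^^^^^^^^^^^^^^^^^^^^^^^^^^^^^^^^^^^^^^^^^^^^^^^^^^^^^^^^^^^^^^^^^^^^^^^^^^^^^^^^^^^^^^
    res = _minimize_neldermead(fun, x0, args, callback, bounds=bounds,
                               **options)
    fsim[j] = func(sim[j])
              ~~~~^
[... 185 characters left out ...]
])
  File "fit.py", line 32, in <genexpr>
    return sum(1-(r&g).sum()/(r|g).sum() for n,g in ms for r in [render(M[name],n,x,dz)>0])
                                                                 ~~~~~~^^^^^^^^^^^^^^^^
  File "fit.py", line 15, in render
    cv2.fillConvexPoly(im,cv2.convexHull(np.round((pix(cam_,Q)*k+(k-1)/2)*16).astype(np.int32)),1,shift=4)
                                                   ~~~^^^^^^^^
  File "h.py", line 8, in pix
    c,f,Rm,t=cam(n); p=np.atleast_2d(P)@Rm.T+t; s=p[:,:2]/p[:,2:]
             ~~~^^^
  File "h.py", line 5, in cam
    c=arm.camera_info(n); f=210/np.tan(np.radians(c["vertical_fov"])/2)
ValueError: time passes only in moves, steps and waits
```

```bash
python3 -c "
from h import *
s=arm.sense();print(s['time'],s['tcp_pos'],R.from_quat(s['tcp_rot']).as_matrix().round(3),s['opening'])"
```

```text
1.35 [ 0.24902615 -0.49041971  0.30392256] [[ 0.892  0.453  0.   ]
 [ 0.453 -0.892 -0.   ]
 [-0.     0.    -1.   ]] 0.08543793139198141
```

```bash
sed -i 's/^def cam(n)/import functools\n@functools.cache\ndef cam(n)/' h.py; timeout 500 python3 run1.py
```

```text
piston ('top',) [0.4997 0.3591 0.1655] 0.079 1
piston ('scene',) [0.4973 0.3611 0.0395] 0.058 1
rod ('top',) [ 0.4513 -0.3297  3.568 ] 0.161 1
rod ('scene',) [ 0.448  -0.3295  3.5444] 0.136 1
head ('top',) [0.495 0.1   0.   ] 0.0 0
head ('scene',) [ 0.4941  0.1002 -0.4719] 0.09 1
round_pan ('top',) [ 0.4522 -0.3325  0.0576] 0.025 1
round_pan ('scene',) [ 0.4492 -0.3314  0.1258] 0.046 1
square_pan ('top',) [ 0.4981  0.3672 -0.0656] 0.033 1
square_pan ('scene',) [0.476  0.3582 0.1621] 0.592 1
long_pan ('top',) [0.4743 0.1125 2.6902] 0.025 1
long_pan ('scene',) [0.4702 0.1137 2.7077] 0.035 1
mat ('top',) [ 0.5423 -0.1027 -0.0069] 0.043 1
mat ('scene',) [ 0.5374 -0.1009 -0.0029] 0.031 1
```

View pics/crop.png

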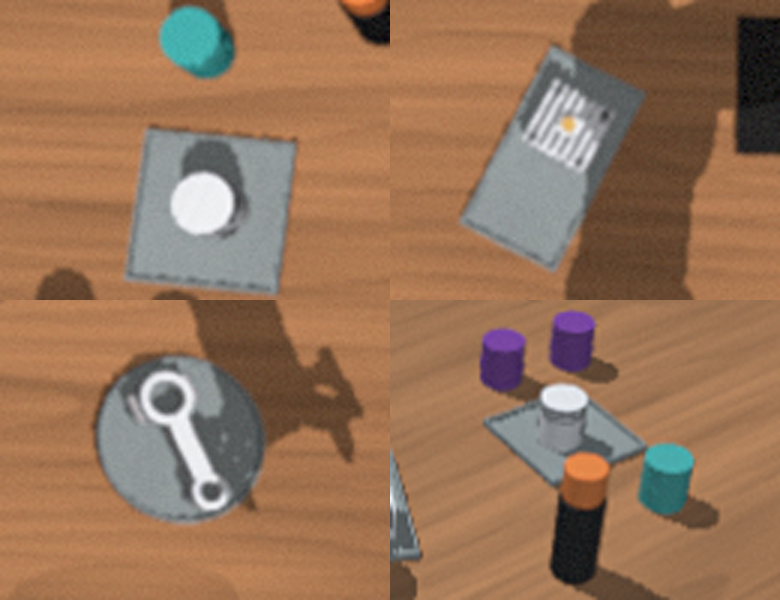

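The crop confirms the silver piston with dark grooves stands in the square pan (fins and rod are as described). The fits agree between the cameras within about 4 mm. I'll move the rod to the mat first.

Emit:
servo_tool:
  series:
    - [[1,0,0,0,0,0,0.056],[1,34.5,-9.5,15,0,0,0],[1,34.5,-9.5,15,0,0,0],[1,34.5,-9.5,15,0,0,0],[1,34.5,-9.5,15,0,0,0],[1,34.5,-9.5,15,0,0,0],[1,34.5,-9.5,15,0,0,0],[1,34.5,-9.5,15,0,0,0]]

```text
time: 2.82
tcp_pos: [0.4446, -0.3313, 0.1984]
tcp_rot: [0.979, 0.205, 0.0, 0.0]
ft_force: [0.7, -0.4, -0.1]
opening: 0.0856
gripper_force: 0.0
```

Emit:
servo_tool:
  series:
    - [[1,0,0,0,0,0,0],[1,0,0,0,0,0,0],[1,0,0,0,0,0,0]]

```text
time: 3.07
tcp_pos: [0.4431, -0.3329, 0.1989]
tcp_rot: [0.979, 0.206, -0.0, 0.0]
ft_force: [-1.5, -1.4, 0.7]
opening: 0.0855
gripper_force: 0.0
```

Emit:
servo_tool:
  series:
    - [[1,0,0,22,0,0,0],[1,0,0,22,0,0,0],[1,0,0,22,0,0,0],[1,0,0,18,0,0,0],[1,0,0,14,0,0,0],[1,0,0,10,0,0,0],[1,0,0,6,0,0,0],[1,0,0,0,0,0,0]]

```text
time: 3.73
tcp_pos: [0.4421, -0.3333, 0.0842]
tcp_rot: [0.979, 0.204, -0.001, -0.0]
ft_force: [-0.3, -0.6, 0.2]
opening: 0.0856
gripper_force: 0.0
```

Emit:
servo_tool:
  series:
    - [[0.4,0,0,0,0,0,0],[0.3,0,0,0,0,0,0],[0,0,0,0,0,0,0],[0,0,0,0,0,0,0],[0,0,0,0,0,0,0],[0,0,0,0,0,0,0]]

```text
time: 4.23
tcp_pos: [0.4438, -0.3326, 0.0856]
tcp_rot: [0.979, 0.206, 0.0, 0.0]
ft_force: [2.7, -0.7, -2.5]
opening: 0.0143
gripper_force: 61.2
```

Emit:
servo_tool:
  series:
    - [[0,0,0,-8,0,0,0],[0,0,0,-16,0,0,0],[0,0,0,-16,0,0,0.1],[0,0,0,-16,0,0,0.1],[0,0,0,-16,0,0,0.1],[0,0,0,-8,0,0,0.115],[0,0,0,0,0,0,0]]

```text
time: 4.82
tcp_pos: [0.4443, -0.3329, 0.167]
tcp_rot: [1.0, -0.001, 0.001, 0.001]
ft_force: [0.9, -1.0, -3.4]
opening: 0.0145
gripper_force: 61.2
```

Emit:
servo_tool:
  series:
    - [[0,6,-15,0,0,0,0],[0,12,-31,0,0,0,0],[0,14,-36,0,0,0,0],[0,14,-37,0,0,0,0],[0,14,-37,0,0,0,0],[0,14,-36,0,0,0,0],[0,10,-25,0,0,0,0],[0,5,-14,0,0,0,0]]

```text
time: 5.48
tcp_pos: [0.5333, -0.0951, 0.1639]
tcp_rot: [1.0, 0.005, -0.001, -0.002]
ft_force: [-0.1, 0.5, -2.9]
opening: 0.0143
gripper_force: 61.1
```

Emit:
servo_tool:
  series:
    - [[0,0,0,10,0,0,0],[0,0,0,15,0,0,0],[0,0,0,10,0,0,0],[0,0,0,5,0,0,0],[0,0,0,0,0,0,0]]

```text
time: 5.9
tcp_pos: [0.5306, -0.1024, 0.1226]
tcp_rot: [1.0, -0.001, -0.003, -0.0]
ft_force: [0.1, 0.1, -3.0]
opening: 0.0145
gripper_force: 61.1
```

```bash
python3 -c "
from h import *
a=save('scene','s1');b=save('top','t1')
t=[cv2.resize(a[140:290,130:330],(400,300),interpolation=2),cv2.resize(b[150:270,270:430],(400,300),interpolation=2)]
cv2.imwrite('pics/c1.png',np.hstack(t)[:,:,::-1])"
```

```text
(no output)
```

View pics/c1.png

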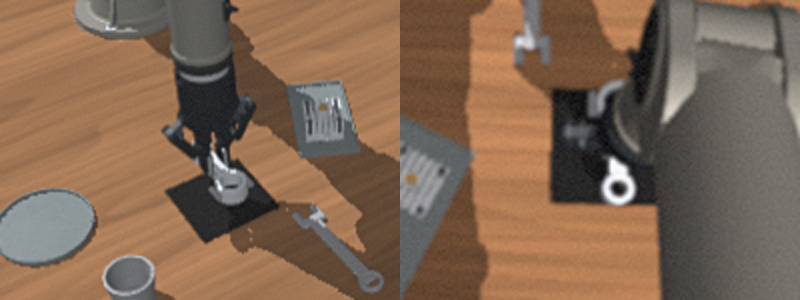

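The rod is held level above the mat. I'll lower it 40 mm and release.

Emit:
servo_tool:
  series:
    - [[0,0,0,12,0,0,0],[0,0,0,12,0,0,0],[0,0,0,8,0,0,0],[0,0,0,4,0,0,0],[0,0,0,2,0,0,0],[0,0,0,1.5,0,0,0],[0,0,0,0,0,0,0]]

```text
time: 6.58
tcp_pos: [0.5331, -0.1016, 0.0858]
tcp_rot: [1.0, -0.001, 0.001, 0.0]
ft_force: [0.6, 1.5, -2.9]
opening: 0.014
gripper_force: 61.2
```

Emit:
servo_tool:
  series:
    - [[0.25,0,0,0,0,0,0],[0.4,0,0,0,0,0,0],[1,0,0,0,0,0,0],[1,0,0,0,0,0,0],[1,0,0,0,0,0,0]]

```text
time: 7.0
tcp_pos: [0.5331, -0.1016, 0.0859]
tcp_rot: [1.0, -0.001, 0.001, 0.0]
ft_force: [1.0, -0.8, -0.6]
opening: 0.0686
gripper_force: 0.0
```

Emit:
servo_tool:
  series:
    - [[1,0,0,-15,0,0,0],[1,0,0,-25,0,0,0],[1,0,0,-25,0,0,0],[1,0,0,-25,0,0,0],[1,0,-20,-25,0,0,0],[1,0,-30,0,0,0,0],[1,-3,-38,0,0,0,0],[1,-3,-38,0,0,0,0]]

```text
time: 7.67
tcp_pos: [0.5272, 0.0249, 0.2015]
tcp_rot: [1.0, -0.002, 0.001, 0.0]
ft_force: [0.5, 1.2, -0.0]
opening: 0.0855
gripper_force: 0.0
```

Emit:
servo_tool:
  series:
    - [[1,-3,-38,0,0,0,0],[1,-3,-38,0,0,0,0],[1,-3,-38,0,0,0,0],[1,-3,-38,0,0,0,0],[1,-3,-38,0,0,0,0],[1,-3,-38,0,0,0,0],[1,-3,-38,0,0,0,0],[1,-3,-38,0,0,0,0]]

```text
time: 8.33
tcp_pos: [0.5028, 0.3303, 0.2006]
tcp_rot: [1.0, -0.001, 0.0, -0.0]
ft_force: [0.6, -0.2, -0.9]
opening: 0.0857
gripper_force: 0.0
```

Emit:
servo_tool:
  series:
    - [[1,-4,-32,0,0,0,0],[1,0,0,0,0,0,0],[1,0,0,0,0,0,0],[1,0,0,0,0,0,0]]

```text
time: 8.67
tcp_pos: [0.4994, 0.3599, 0.2002]
tcp_rot: [1.0, -0.001, 0.0, 0.001]
ft_force: [-0.1, -1.6, 0.4]
opening: 0.0853
gripper_force: 0.0
```

Emit:
servo_tool:
  series:
    - [[1,0,0,22,0,0,0],[1,0,0,22,0,0,0],[1,0,0,22,0,0,0],[1,0,0,18,0,0,0],[1,0,0,14,0,0,0],[1,0,0,10,0,0,0],[1,0,0,6,0,0,0],[1,0,0,0,0,0,0]]

```text
time: 9.33
tcp_pos: [0.4992, 0.3587, 0.0852]
tcp_rot: [1.0, -0.002, -0.001, 0.001]
ft_force: [-1.0, -0.6, -0.2]
opening: 0.0856
gripper_force: 0.0
```

Emit:
servo_tool:
  series:
    - [[0.75,0,0,0,0,0,0],[0.65,0,0,0,0,0,0],[0.6,0,0,0,0,0,0],[0,0,0,0,0,0,0],[0,0,0,0,0,0,0],[0,0,0,0,0,0,0]]

```text
time: 9.83
tcp_pos: [0.5002, 0.3606, 0.0879]
tcp_rot: [1.0, -0.001, 0.001, -0.0]
ft_force: [-0.6, -1.3, 5.9]
opening: 0.0487
gripper_force: 62.3
```

Emit:
servo_tool:
  series:
    - [[0,0,0,-6,0,0,0],[0,0,0,-14,0,0,0],[0,0,0,-20,0,0,0],[0,0,0,-20,0,0,0],[0,0,0,-20,0,0,0],[0,0,0,-10,0,0,0],[0,0,0,0,0,0,0]]

```text
time: 10.42
tcp_pos: [0.5001, 0.3619, 0.1791]
tcp_rot: [1.0, -0.0, 0.002, -0.002]
ft_force: [0.2, 0.8, -2.2]
opening: 0.049
gripper_force: 62.3
```

```bash
cat > run2.py <<'E'
from fit import *
im=arm.grab_frame("top"); arm.grab_frame("scene")
for n in ("top","scene"):
    for d in arm.tip_of("piston",n)+arm.tip_of("rod",n)[:1]: print(n,round(d["p"],2),np.round(d["location"],3))
for cs in("top","scene"):
    r=fit("rod",(.54,-.102),(cs,),[np.pi]); print("rod",cs,r[0].round(4),r[1:])
    r=fit("head",(.495,.1),(cs,),[-.47]); print("head",cs,r[0].round(4),r[1:])
    r=fit("square_pan",(.498,.367),(cs,),[-.06],hull=True); print("sq",cs,r[0].round(4),r[1:])
E
python3 run2.py
```

```text
top 0.74 [ 0.636  0.381 -0.003]
top 0.53 [0.365 0.378 0.001]
top 0.52 [0.495 0.36  0.092]
top 0.86 [ 0.544 -0.105 -0.001]
scene 0.84 [ 0.64   0.377 -0.001]
scene 0.83 [0.365 0.38  0.001]
scene 0.62 [0.494 0.365 0.095]
scene 0.26 [ 0.709 -0.023  0.003]
scene 0.68 [ 0.541 -0.103  0.002]
rod top [ 0.5412 -0.102   3.13  ] (np.float64(0.21732745961820854), 1)
head top [ 0.4988  0.0975 -0.4634] (np.float64(0.08974358974358976), 1)
sq top [ 0.4991  0.3654 -0.0752] (np.float64(0.0792268921564544), 1)
rod scene [ 0.5359 -0.0991  3.1505] (np.float64(0.07921235175654506), 1)
head scene [ 0.4941  0.0985 -0.5291] (np.float64(0.16639610389610393), 1)
sq scene [ 0.4945  0.3696 -0.0829] (np.float64(0.031998281971437725), 1)
```

Emit:
servo_tool:
  series:
    - [[0,-1,12,0,0,0,0],[0,-2,25,0,0,0,0],[0,-2.5,35,0,0,0,0],[0,-2.5,36,0,0,0,0],[0,-2.5,36,0,0,0,0],[0,-2.5,36,0,0,0,0],[0,-2.5,36,0,0,0,0],[0,-2.5,36,0,0,0,0]]

```text
time: 11.68
tcp_pos: [0.4801, 0.1059, 0.1767]
tcp_rot: [1.0, -0.001, 0.0, 0.0]
ft_force: [0.2, -0.1, -3.2]
opening: 0.0485
gripper_force: 62.5
```

Emit:
servo_tool:
  series:
    - [[0,-2.5,36,0,0,0,0],[0,-2.5,36,0,0,0,0],[0,-2.5,36,0,0,0,0],[0,-2.5,36,0,0,0,0],[0,-2.5,36,0,0,0,0],[0,-2.5,36,0,0,0,0],[0,-2.5,36,0,0,0,0],[0,-2.5,36,0,0,0,0]]

```text
time: 12.35
tcp_pos: [0.4593, -0.1817, 0.1768]
tcp_rot: [1.0, -0.001, 0.0, 0.0]
ft_force: [0.8, -0.2, -1.9]
opening: 0.0489
gripper_force: 62.5
```

Emit:
servo_tool:
  series:
    - [[0,-2.5,36,0,0,0,0],[0,-2.5,36,0,0,0,0],[0,-2.5,36,0,0,0,0],[0,-2,25,0,0,0,0],[0,0,15,0,0,0,0],[0,0,4,0,0,0,0],[0,0,0,0,0,0,0],[0,0,0,0,0,0,0]]

```text
time: 13.02
tcp_pos: [0.4515, -0.3289, 0.1762]
tcp_rot: [1.0, 0.001, -0.0, -0.001]
ft_force: [0.3, 0.4, -2.0]
opening: 0.0491
gripper_force: 62.5
```

Emit:
servo_tool:
  series:
    - [[0,0,0,0,0,0,0]]

```text
time: 13.1
tcp_pos: [0.4519, -0.3284, 0.1763]
tcp_rot: [1.0, 0.002, 0.0, -0.001]
ft_force: [0.3, 0.7, -2.6]
opening: 0.0485
gripper_force: 62.5
```

Emit:
servo_tool:
  series:
    - [[0,0,3,12,0,0,0],[0,0,0,20,0,0,0],[0,0,0,20,0,0,0],[0,0,0,14,0,0,0],[0,0,0,10,0,0,0],[0,0,0,5,0,0,0],[0,0,0,3,0,0,0],[0,0,0,0,0,0,0]]

```text
time: 13.77
tcp_pos: [0.451, -0.3341, 0.0921]
tcp_rot: [1.0, -0.0, -0.0, -0.0]
ft_force: [-0.7, 0.5, -1.0]
opening: 0.0489
gripper_force: 62.5
```

Emit:
servo_tool:
  series:
    - [[0,0,0,1.5,0,0,0],[0,0,0,1.5,0,0,0],[0,0,0,0,0,0,0]]

```text
time: 14.02
tcp_pos: [0.4512, -0.3347, 0.0899]
tcp_rot: [1.0, -0.001, 0.0, 0.0]
ft_force: [-0.6, -0.6, -2.1]
opening: 0.0484
gripper_force: 62.5
```

Emit:
servo_tool:
  series:
    - [[0,0,-2,1,0,0,0],[0,0,0,1,0,0,0],[0,0,0,0,0,0,0]]

```text
time: 14.27
tcp_pos: [0.4512, -0.3321, 0.0879]
tcp_rot: [1.0, -0.0, 0.0, -0.0]
ft_force: [-0.3, 0.9, 2.1]
opening: 0.049
gripper_force: 62.6
```

Emit:
servo_tool:
  series:
    - [[0,0,0,1,0,0,0],[0,0,0,0,0,0,0]]

```text
time: 14.43
tcp_pos: [0.4512, -0.3322, 0.0879]
tcp_rot: [1.0, -0.0, 0.0, -0.0]
ft_force: [-1.9, 2.3, 7.2]
opening: 0.0485
gripper_force: 63.3
```

Contact. Releasing and going up.

Emit:
servo_tool:
  series:
    - [[0.65,0,0,0,0,0,0],[0.75,0,0,0,0,0,0],[1,0,0,0,0,0,0],[1,0,0,0,0,0,0],[1,0,0,0,0,0,0]]

```text
time: 14.85
tcp_pos: [0.4509, -0.3325, 0.0863]
tcp_rot: [1.0, -0.001, -0.0, 0.0]
ft_force: [1.0, -0.1, -0.1]
opening: 0.0854
gripper_force: 0.0
```

Emit:
servo_tool:
  series:
    - [[1,0,0,-10,0,0,0],[1,0,0,-20,0,0,0],[1,0,0,-25,0,0,0],[1,0,0,-25,0,0,0],[1,0,0,-25,0,0,0],[1,0,0,-10,0,0,0],[1,0,0,0,0,0,0]]

```text
time: 15.43
tcp_pos: [0.4525, -0.3336, 0.205]
tcp_rot: [1.0, -0.001, 0.003, 0.002]
ft_force: [0.0, 0.2, -0.3]
opening: 0.0857
gripper_force: 0.0
```

Emit:
servo_tool:
  series:
    - [[1,0,0,0,0,0,0.12],[1,0,0,0,0,0,0.12],[1,0,0,0,0,0,0.12],[1,0,0,0,0,0,0.11],[1,-13,-33.8,0,0,0,0],[1,-13,-33.8,0,0,0,0],[1,-13,-33.8,0,0,0,0],[1,-13,-33.8,0,0,0,0]]

```text
time: 16.1
tcp_pos: [0.4648, -0.1865, 0.1996]
tcp_rot: [0.972, -0.234, -0.002, -0.0]
ft_force: [1.0, 0.4, 0.1]
opening: 0.0855
gripper_force: 0.0
```

Emit:
servo_tool:
  series:
    - [[1,-13,-33.8,0,0,0,0],[1,-13,-33.8,0,0,0,0],[1,-13,-33.8,0,0,0,0],[1,-13,-33.8,0,0,0,0],[1,-13,-33.8,0,0,0,0],[1,-13,-33.8,0,0,0,0],[1,-13,-33.8,0,0,0,0],[1,-13,-33.8,0,0,0,0]]

```text
time: 16.77
tcp_pos: [0.4948, 0.1013, 0.1997]
tcp_rot: [0.972, -0.233, -0.001, 0.001]
ft_force: [1.5, -0.7, 0.3]
opening: 0.0856
gripper_force: 0.0
```

Emit:
servo_tool:
  series:
    - [[1,0,0,0,0,0,0],[1,0,0,0,0,0,0],[1,0,0,0,0,0,0],[1,0,0,0,0,0,0]]

```text
time: 17.1
tcp_pos: [0.4955, 0.0978, 0.2004]
tcp_rot: [0.972, -0.235, -0.001, 0.001]
ft_force: [-0.1, 0.2, 0.8]
opening: 0.0855
gripper_force: 0.0
```

```bash
cat > run3.py <<'E'
from fit import *
a=save("scene","s3"); arm.grab_frame("top")
for cs in("top","scene"):
    r=fit("head",(.495,.1),(cs,),[-.47]); print("head",cs,r[0].round(4),r[1:])
    r=fit("piston",(.451,-.332),(cs,),[0]); print("piston",cs,r[0].round(4),r[1:])
s=arm.sense(); print(s["tcp_pos"],R.from_quat(s["tcp_rot"]).as_matrix()[:2,0])
cv2.imwrite("pics/c3.png",np.hstack([cv2.resize(a[90:240,220:420],(400,300),interpolation=2),cv2.resize(a[180:330,80:280],(400,300),interpolation=2)])[:,:,::-1])
E
python3 run3.py
```

```text
head top [ 0.495  0.1   -0.47 ] (np.float64(0.0), 0)
piston top [ 0.4504 -0.3299  0.1212] (np.float64(0.15818725951261225), 1)
head scene [ 0.4937  0.1031 -0.4278] (np.float64(0.06391072787217855), 1)
piston scene [ 0.4473 -0.3301  0.1867] (np.float64(0.04445462878093487), 1)
[0.49604758 0.09897762 0.20140985] [ 0.89036483 -0.45524769]
```

View pics/c3.png

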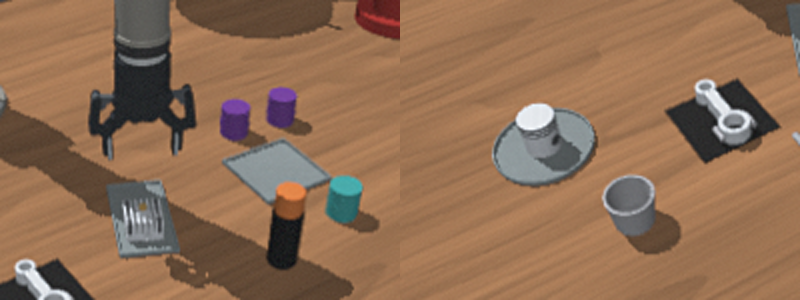

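The piston stands in the middle of the round pan, the rod lies on the mat, and the gripper is over the head. Next I'll grasp the head.

Emit:
servo_tool:
  series:
    - [[1,0,0,22,0,0,0],[1,0,0,22,0,0,0],[1,0,0,22,0,0,0],[1,0,0,20,0,0,0],[1,0,0,14,0,0,0],[1,0,0,10,0,0,0],[1,0,0,6,0,0,0],[1,0,0,2,0,0,0]]

```text
time: 18.07
tcp_pos: [0.4957, 0.0996, 0.0827]
tcp_rot: [0.972, -0.234, -0.001, 0.0]
ft_force: [-0.2, -0.3, -0.3]
opening: 0.0855
gripper_force: 0.0
```

Emit:
servo_tool:
  series:
    - [[0.8,0,0,0,0,0,0],[0.72,0,0,0,0,0,0],[0.67,0,0,0,0,0,0],[0.6,0,0,0,0,0,0],[0,0,0,0,0,0,0],[0,0,0,0,0,0,0],[0,0,0,0,0,0,0]]

```text
time: 18.65
tcp_pos: [0.4966, 0.0993, 0.0846]
tcp_rot: [0.972, -0.234, 0.001, 0.0]
ft_force: [-1.2, -1.4, 6.4]
opening: 0.055
gripper_force: 65.4
```

Emit:
servo_tool:
  series:
    - [[0,0,0,-6,0,0,0],[0,0,0,-14,0,0,0],[0,0,0,-20,0,0,-0.1],[0,0,0,-20,0,0,-0.1],[0,0,0,-14,0,0,-0.1],[0,0,0,-6,0,0,-0.1],[0,0,0,0,0,0,0]]

```text
time: 19.23
tcp_pos: [0.4969, 0.1004, 0.1651]
tcp_rot: [0.999, -0.035, 0.002, -0.001]
ft_force: [-0.2, 0.5, -3.5]
opening: 0.0551
gripper_force: 64.4
```

Emit:
servo_tool:
  series:
    - [[0,-1,-16,0,0,0,0],[0,-2,-30,0,0,0,0],[0,-3,-38,0,0,0,0],[0,-3,-38,0,0,0,0],[0,-2.5,-38,0,0,0,0],[0,-2.5,-38,0,0,0,0],[0,-2,-38,0,0,0,0],[0,-1,-24,0,0,0,0]]

```text
time: 19.9
tcp_pos: [0.4949, 0.3658, 0.1621]
tcp_rot: [0.999, -0.035, -0.001, -0.002]
ft_force: [-0.5, 1.4, -3.0]
opening: 0.0551
gripper_force: 64.4
```

Emit:
servo_tool:
  series:
    - [[0,0,-7.5,0,0,0,0],[0,0,0,0,0,0,0],[0,0,0,0,0,0,0]]

```text
time: 20.15
tcp_pos: [0.4975, 0.3667, 0.1619]
tcp_rot: [0.999, -0.036, -0.001, 0.002]
ft_force: [-0.1, -0.8, -2.7]
opening: 0.0547
gripper_force: 64.6
```

```bash
cat > run4.py <<'E'
from fit import *
a=save("scene","s4"); arm.grab_frame("top"); s=arm.sense(); print(s["tcp_pos"],s["tcp_rot"].round(3) if hasattr(s["tcp_rot"],"round") else s["tcp_rot"])
r=fit("head",(.4975,.367),("top",),[-.07],dz=.08); print("head top",r[0].round(4),r[1:])
for d in arm.tip_of("head","scene")+arm.tip_of("head","top"): print(round(d["p"],2),np.round(d["location"],3))
E
python3 run4.py
```

```text
[0.49866293 0.3648572  0.16243169] [ 0.999 -0.037 -0.     0.002]
head top [ 0.5004  0.3607 -0.0662] (np.float64(0.721086405014177), 1)
0.82 [0.497 0.363 0.079]
0.61 [0.498 0.366 0.081]
0.52 [0.496 0.368 0.001]
```

Emit:
servo_tool:
  series:
    - [[0,0,0,12,0,0,0],[0,0,0,20,0,0,0],[0,0,0,18,0,0,0],[0,0,0,12,0,0,0],[0,0,0,7,0,0,0],[0,0,0,4,0,0,0],[0,0,0,2,0,0,0],[0,0,0,0,0,0,0]]

```text
time: 21.07
tcp_pos: [0.4983, 0.368, 0.0886]
tcp_rot: [0.999, -0.036, 0.0, -0.0]
ft_force: [0.0, -0.4, -3.8]
opening: 0.055
gripper_force: 64.6
```

Emit:
servo_tool:
  series:
    - [[0,0,0,1,0,0,0],[0,0,0,1,0,0,0],[0,0,0,0,0,0,0]]

```text
time: 21.32
tcp_pos: [0.4983, 0.3681, 0.087]
tcp_rot: [0.999, -0.036, 0.0, -0.0]
ft_force: [-0.3, -0.2, -2.8]
opening: 0.0548
gripper_force: 64.6
```

Emit:
servo_tool:
  series:
    - [[0,0,0,1,0,0,0],[0,0,0,1,0,0,0],[0,0,0,0,0,0,0]]

```text
time: 21.57
tcp_pos: [0.4982, 0.368, 0.0847]
tcp_rot: [0.999, -0.036, 0.0, -0.0]
ft_force: [-0.4, -0.3, -3.2]
opening: 0.0551
gripper_force: 64.6
```

Emit:
servo_tool:
  series:
    - [[0,0,0,1,0,0,0],[0,0,0,0,0,0,0]]

```text
time: 21.73
tcp_pos: [0.4982, 0.3681, 0.0847]
tcp_rot: [0.999, -0.036, 0.0, -0.0]
ft_force: [-2.0, -1.9, 5.2]
opening: 0.0546
gripper_force: 65.5
```

Emit:
servo_tool:
  series:
    - [[0.7,0,0,0,0,0,0],[0.8,0,0,0,0,0,0],[1,0,0,0,0,0,0],[1,0,0,0,0,0,0],[1,0,0,0,0,0,0]]

```text
time: 22.15
tcp_pos: [0.4981, 0.3679, 0.0833]
tcp_rot: [0.999, -0.036, 0.0, -0.0]
ft_force: [-0.4, 0.8, 0.2]
opening: 0.0854
gripper_force: 0.0
```

Emit:
servo_tool:
  series:
    - [[1,0,0,-10,0,0,0],[1,0,0,-20,0,0,0],[1,0,0,-25,0,0,0],[1,0,0,-25,0,0,0],[1,0,0,-25,0,0,0],[1,0,0,-12,0,0,-0.071],[1,2,25,0,0,0,0],[1,2,36,0,0,0,0]]

```text
time: 22.82
tcp_pos: [0.501, 0.3118, 0.203]
tcp_rot: [1.0, 0.004, 0.002, -0.003]
ft_force: [-0.1, -0.1, -0.5]
opening: 0.0852
gripper_force: 0.0
```

Emit:
servo_tool:
  series:
    - [[1,3,37,0,0,0,0],[1,3,37,0,0,0,0],[1,3,37,0,0,0,0],[1,3,37,0,0,0,0],[1,3,37,0,0,0,0],[1,3,37,0,0,0,0],[1,3,37,0,0,0,0],[1,3,37,0,0,0,0]]

```text
time: 23.48
tcp_pos: [0.526, 0.0092, 0.2015]
tcp_rot: [1.0, 0.0, 0.001, -0.0]
ft_force: [0.8, -0.8, 0.5]
opening: 0.0854
gripper_force: 0.0
```

Emit:
servo_tool:
  series:
    - [[1,3,37,0,0,0,0],[1,3,37,0,0,0,0],[1,1,30,0,0,0,0],[1,0,8,0,0,0,0],[1,0,0,0,0,0,0],[1,0,0,0,0,0,0],[1,0,0,0,0,0,0]]

```text
time: 24.07
tcp_pos: [0.5332, -0.0984, 0.2007]
tcp_rot: [1.0, 0.002, 0.0, -0.001]
ft_force: [0.7, 0.5, -0.0]
opening: 0.0854
gripper_force: 0.0
```

```bash
cat > run5.py <<'E'
from fit import *
a=save("scene","s5"); arm.grab_frame("top"); s=arm.sense(); print(s["tcp_pos"],s["tcp_rot"])
for cs in("top","scene"):
    r=fit("head",(.498,.367),(cs,),[-.07]); print("head",cs,r[0].round(4),r[1:])
    r=fit("long_pan",(.472,.113),(cs,),[-.44],hull=True); print("long",cs,r[0].round(4),r[1:])
    r=fit("rod",(.54,-.102),(cs,),[np.pi]); print("rod",cs,r[0].round(4),r[1:])
E
python3 run5.py
```

```text
[ 0.53321617 -0.09837181  0.20056658] [ 9.99997656e-01  2.05067167e-03  1.18000415e-04 -6.84195417e-04]
head top [ 0.5018  0.3695 -0.1027] (np.float64(0.09090909090909094), 1)
long top [ 0.4751  0.1113 -0.4503] (np.float64(0.043139524530317885), 1)
rod top [ 0.5412 -0.1025  3.1187] (np.float64(0.6575496440614462), 1)
head scene [ 0.499   0.3708 -0.1497] (np.float64(0.054545454545454564), 1)
long scene [ 0.4704  0.1134 -0.445 ] (np.float64(0.03621552654823834), 1)
rod scene [ 0.5344 -0.0991  3.1168] (np.float64(0.11779391738538358), 1)
```

Emit:
servo_tool:
  series:
    - [[1,0,3,22,0,0,0],[1,0,0,22,0,0,0],[1,0,0,22,0,0,0],[1,0,0,18,0,0,0],[1,0,0,14,0,0,0],[1,0,0,10,0,0,0],[1,0,0,7,0,0,0],[1,0,0,0,0,0,0]]

```text
time: 25.13
tcp_pos: [0.5322, -0.104, 0.0841]
tcp_rot: [1.0, -0.0, -0.001, -0.0]
ft_force: [-0.5, 0.3, -0.6]
opening: 0.0853
gripper_force: 0.0
```

Emit:
servo_tool:
  series:
    - [[0.4,0,0,0,0,0,0],[0.3,0,0,0,0,0,0],[0,0,0,0,0,0,0],[0,0,0,0,0,0,0],[0,0,0,0,0,0,0],[0,0,0,0,0,0,0]]

```text
time: 25.63
tcp_pos: [0.5335, -0.1035, 0.0863]
tcp_rot: [1.0, 0.0, 0.001, -0.0]
ft_force: [3.9, 0.3, -2.7]
opening: 0.0137
gripper_force: 60.9
```

Emit:
servo_tool:
  series:
    - [[0,0,0,-8,0,0,0],[0,0,0,-16,0,0,0],[0,0,0,-16,0,0,0.11],[0,0,0,-16,0,0,0.11],[0,0,0,-16,0,0,0.11],[0,0,0,-8,0,0,0.113],[0,0,0,0,0,0,0]]

```text
time: 26.22
tcp_pos: [0.5339, -0.1045, 0.1675]
tcp_rot: [0.975, -0.221, 0.002, 0.0]
ft_force: [0.8, 0.5, -3.6]
opening: 0.014
gripper_force: 60.9
```

Emit:
servo_tool:
  series:
    - [[0,-10,-11,0,0,0,0],[0,-21,-23,0,0,0,0],[0,-24,-26,0,0,0,0],[0,-24,-26,0,0,0,0],[0,-24,-26,0,0,0,0],[0,-24,-26,0,0,0,0],[0,-18,-20,0,0,0,0],[0,-9.5,-10,0,0,0,0]]

```text
time: 26.88
tcp_pos: [0.4627, 0.1186, 0.1645]
tcp_rot: [0.977, -0.215, -0.002, -0.001]
ft_force: [0.6, 0.5, -4.2]
opening: 0.0144
gripper_force: 60.8
```

Emit:
servo_tool:
  series:
    - [[0,0,0,10,0,0,0],[0,0,0,15,0,0,0],[0,0,0,10,0,0,0],[0,0,0,5,0,0,0],[0,0,0,0,0,0,0],[0,0,0,0,0,0,0]]

```text
time: 27.38
tcp_pos: [0.4654, 0.1129, 0.1249]
tcp_rot: [0.975, -0.22, -0.001, 0.0]
ft_force: [0.6, 0.1, -3.1]
opening: 0.0145
gripper_force: 60.8
```

```bash
cat > run6.py <<'E'
from fit import *
a=save("scene","s6"); arm.grab_frame("top"); s=arm.sense(); print(s["tcp_pos"],s["tcp_rot"])
for d in arm.tip_of("rod","scene")[:1]+arm.tip_of("rod","top")[:1]: print(round(d["p"],2),np.round(d["location"],3))
cv2.imwrite("pics/c6.png",cv2.resize(a[120:240,210:370],(640,480),interpolation=2)[:,:,::-1])
E
python3 run6.py
```

```text
[0.46609719 0.11351726 0.12583791] [ 9.75495702e-01 -2.20017668e-01  5.61049181e-04 -2.16766758e-04]
0.84 [0.47  0.11  0.037]
```

View pics/c6.png

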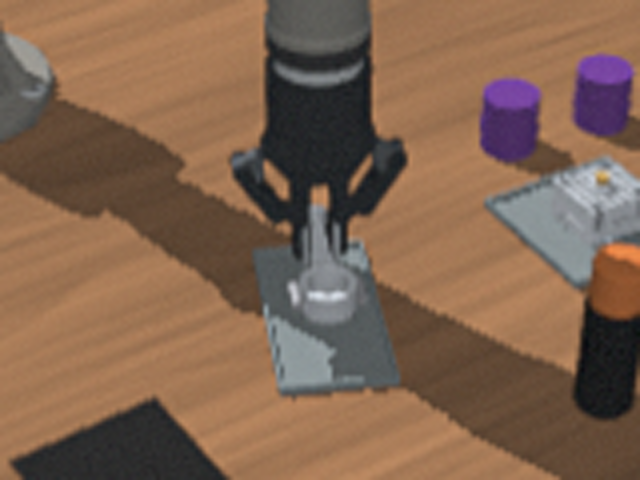

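The rod is level and aligned over the long pan. I'll make a 2 mm correction, lower and release.

Emit:
servo_tool:
  series:
    - [[0,-1,-2,12,0,0,0],[0,0,0,12,0,0,0],[0,0,0,8,0,0,0],[0,0,0,4,0,0,0],[0,0,0,2,0,0,0],[0,0,0,1,0,0,0],[0,0,0,0,0,0,0]]

```text
time: 28.17
tcp_pos: [0.4657, 0.1161, 0.0866]
tcp_rot: [0.976, -0.22, 0.0, -0.0]
ft_force: [0.8, 0.2, -2.7]
opening: 0.0146
gripper_force: 60.9
```

Emit:
servo_tool:
  series:
    - [[0,0,0,1,0,0,0],[0,0,0,0,0,0,0]]

```text
time: 28.33
tcp_pos: [0.466, 0.1162, 0.0862]
tcp_rot: [0.976, -0.22, 0.001, -0.0]
ft_force: [-0.3, 0.2, 1.2]
opening: 0.0144
gripper_force: 61.3
```

Emit:
servo_tool:
  series:
    - [[0.25,0,0,0,0,0,0],[0.4,0,0,0,0,0,0],[1,0,0,0,0,0,0],[1,0,0,0,0,0,0],[1,0,0,0,0,0,0],[1,0,0,0,0,0,0]]

```text
time: 28.83
tcp_pos: [0.4655, 0.1161, 0.0854]
tcp_rot: [0.976, -0.22, 0.0, -0.0]
ft_force: [0.2, 0.2, -0.5]
opening: 0.0803
gripper_force: 0.0
```

Emit:
servo_tool:
  series:
    - [[1,0,0,-10,0,0,0],[1,0,0,-20,0,0,0],[1,0,0,-30,0,0,0],[1,0,0,-35,0,0,0],[1,0,0,-35,0,0,0],[1,0,0,-25,0,0,0],[1,0,0,0,0,0,0],[1,0,0,0,0,0,0]]

```text
time: 29.5
tcp_pos: [0.4664, 0.1164, 0.2428]
tcp_rot: [0.976, -0.22, 0.002, -0.001]
ft_force: [0.2, 0.1, -0.8]
opening: 0.0851
gripper_force: 0.0
```

Emit:
servo_tool:
  series:
    - [[1,0,30,0,0,0,0],[1,0,35,0,0,0,0],[1,0,35,0,0,0,0],[1,0,35,0,0,0,0],[1,0,35,0,0,0,0],[1,0,30,0,0,0,0],[1,0,0,0,0,0,0],[1,0,0,0,0,0,0]]

```text
time: 30.17
tcp_pos: [0.378, -0.0659, 0.2393]
tcp_rot: [0.975, -0.222, -0.001, 0.0]
ft_force: [0.8, 0.8, 0.4]
opening: 0.0852
gripper_force: 0.0
```

```bash
cat > run7.py <<'E'
from fit import *
a=save("scene","s7"); b=save("top","t7")
for cs in("top","scene"):
    for k,p,y in [("rod",(.472,.113),[np.pi-.44]),("long_pan",(.472,.113),[-.44]),("head",(.498,.367),[-.07]),("square_pan",(.498,.367),[-.07]),("piston",(.451,-.332),[0]),("round_pan",(.451,-.332),[0])]:
        r=fit(k,p,(cs,),y,hull="pan" in k); print(k,cs,r[0].round(4),r[1:])
    for k in("spray_can","wrench","bolt_cup"): print(k,[np.round(d["location"],3) for d in arm.tip_of(k,cs)[:1]])
cv2.imwrite("pics/c7.png",np.vstack([np.hstack([a[110:320,80:450]]),])[:,:,::-1].repeat(2,0).repeat(2,1))
E
python3 run7.py
```

```text
rod top [0.4735 0.1142 2.6917] (np.float64(0.24552004433770558), 1)
long_pan top [ 0.4753  0.1107 -0.4537] (np.float64(0.03597511495807415), 1)
head top [ 0.5016  0.3696 -0.0658] (np.float64(0.04848377997179121), 1)
square_pan top [ 0.4986  0.3668 -0.063 ] (np.float64(0.04249303227370038), 1)
piston top [ 0.4514 -0.3318  0.1946] (np.float64(0.05264279624893431), 1)
round_pan top [ 0.4533 -0.333   0.0629] (np.float64(0.07315247071258701), 1)
spray_can [array([0.667, 0.226, 0.   ])]
wrench [array([ 0.707, -0.021,  0.002])]
bolt_cup [array([ 0.637, -0.279,  0.001])]
rod scene [0.4669 0.1171 2.6886] (np.float64(0.13311198309689098), 1)
long_pan scene [ 0.4694  0.1146 -0.4456] (np.float64(0.03079368232839974), 1)
head scene [ 0.4996  0.3707 -0.0969] (np.float64(0.07866440294284094), 1)
square_pan scene [0.4698 0.3348 0.5048] (np.float64(0.6151395297736761), 1)
piston scene [ 0.4487 -0.3309 -0.0185] (np.float64(0.052954048140043786), 1)
round_pan scene [ 0.4503 -0.3308  0.0746] (np.float64(0.03364084067420403), 1)
spray_can [array([0.666, 0.229, 0.   ])]
wrench [array([ 0.711, -0.022,  0.   ])]
bolt_cup [array([ 0.628, -0.281, -0.002])]
```

View pics/c7.png

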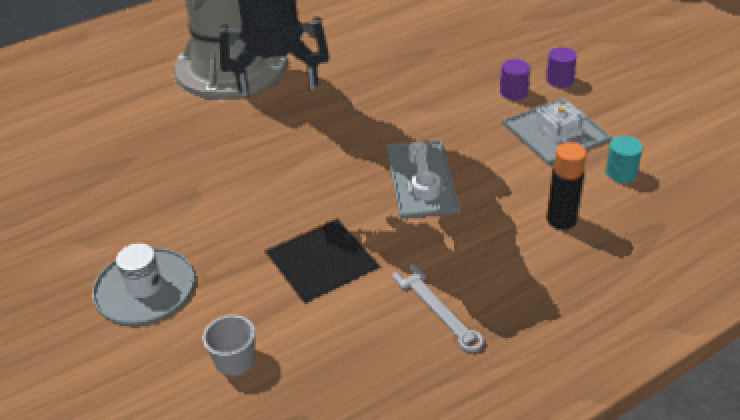

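All three parts are within about 5 mm of their pan centres and aligned, the bystanders have not moved, and the arm is clear. I'm handing in the job.

```bash
python3 -c "
from station import arm
print(arm.finish_job())"
```

```text
the job is handed in; nothing more can be done
None
```

The job is handed in: by the last camera fits the piston is in the round pan, the rod in the long pan and the head in the square pan, each about 5 mm or less from centre and aligned, with the spray can, wrench and cup unmoved; the hand-in returned no verdict.

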